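# Crack open a stuck paint box and hold it ajar

### The job

Lift the short paint jar off the lid of the metal paint box and set it down upright on the cutting mat without dropping it. The box's lift-off lid is stuck down by its seal and dried paint: pull it free and hold it level just above the box, raised about 30 mm and clear of the rim all round, so that I can see in under it whether the paints are still wet; do not let it fly up. Finish while the gripper is still holding the lid there, and leave everything else where it is.

Things in the scene. Friction and masses are not known exactly. Their poses are not given: they have to be found in the camera images.
- paintbox: airtight aluminium paint box, 180 (x) x 230 (y) x 94 mm high without its lid, heavy and fixed firmly to the table. Origin at the centre of its underside on the table, x away from the robot when not turned, z up. It stands to the left or right of the robot's centre line, with the cutting mat on the other side. Its lid is a loose lift-off lid without hinge or catch
- lid_handle (a point): centre of the grip of the lid's black bridge handle: a flat-sided bar 10 mm thick (along the lid's x), 20 mm high and 88 mm free along the lid's y between its two legs. With the lid shut it is over the box's centre, 134 mm above the table and 34 mm above the lid's top (24 mm free below the bar). 40 mm above lid_under; moves with the lid; the lid's axes are the box's when shut
- jar_center (a point): centre (half-way up, 35 mm above its foot) of the short white paint jar, round, 58 mm in diameter, 70 mm high with its black screw cap, 0.18 to 0.35 kg. It starts standing on the lid, on the +x side of the handle (its side 10 mm or more from the bar), its foot 100 mm above the table. z is its upright axis
- mat: green self-healing cutting mat, 300 (x) x 220 (y) x 3 mm, fixed flat on the table; origin at the centre of its underside, so its top is 3 mm up. A knife lies on it along its -x edge (within 45 mm of that edge) and a tall jar stands within 85 mm of its +x edge; the middle is free
- tall_jar_center (a point): bystander: centre of a taller white jar of paint standing on the mat, 54 mm in diameter, 105 mm high
- knife_mid (a point): bystander: craft knife on the mat, 135 x 18 x 11 mm, lying along its own x; this point 10 mm above its underside
- tube_a_mid (a point): bystander: white and black paint tube on the table, 110 x 44 x 22 mm, in front of the paint box; this point 10 mm above the table at its middle
- tube_b_mid (a point): bystander: another such paint tube, out at the right edge
- flask_mid (a point): bystander: grey drinking flask, 66 mm in diameter, 218 mm high, out on the left at the back; this point 10 mm above its foot
- tape_roll_mid (a point): bystander: roll of paper tape lying flat, 96 mm in diameter, 24 mm high, out on the left; this point 10 mm above the table on its axis
- lid_under (a point): centre of the lid plate's underside, 94 mm above the table when shut, resting on the rim. Lid: aluminium, 195 (x) x 244 (y) x 6 mm, 16 mm skirt all round outside the walls, 0.32 to 0.48 kg. Its seal holds it: 12 to 18 N upward at the handle breaks it within the first 2 to 4 mm, the pull then falls off and the lid pops free by about 10 mm; its weight (3 to 5 N) is left. Stuck only while shut

How it is judged:
On the way, in this order (a step that is already met when the one before it is completed fails the run):
1. the short jar stands upright on the cutting mat, let go (x of jar_center in the frame of mat between -0.15 and 0.15 m and y of jar_center in the frame of mat between -0.11 and 0.11 m and height (world z) of jar_center below 0.046 m and angle between jar_center's own z axis and vertical below 0.12 rad and contact force between the fingers and jar below 0.1 N and linear speed of jar below 0.05 m/s), for 0.2 s.
2. the lid is free of its seal (height (world z) of lid_under above 0.108 m), for 0.1 s.
At the end, for the whole second after the job is handed in: The fingers hold the lid still and level (0.25 rad), its underside 17 to 55 mm above the rim, within 40 mm sideways of where it sat, touching neither box nor jar; the short jar stands upright (0.12 rad) and at rest with its centre over the mat (height (world z) of lid_under between 0.111 and 0.149 m and angle between lid_under's own z axis and vertical below 0.25 rad and horizontal distance between lid_under and paintbox below 0.04 m and contact force between the fingers and lid above 1 N and contact force between lid and paintbox below 0.3 N and contact force between lid and jar below 0.1 N and linear speed of each of lid, jar below 0.05 m/s and x of jar_center in the frame of mat between -0.15 and 0.15 m and y of jar_center in the frame of mat between -0.11 and 0.11 m and height (world z) of jar_center below 0.046 m and angle between jar_center's own z axis and vertical below 0.12 rad); the arm keeps its last pose, push and grip.
It fails at once if the lid flies up or is carried off (its underside more than about 100 mm above the rim) (height (world z) of lid_under above 0.194 m).
It fails at once if the short jar is tipped over (angle between jar_center's own z axis and vertical above 0.7 rad).
It fails at once if the short jar is dropped (it falls faster than 0.7 m/s, out of the fingers) (linear speed of jar above 0.7 m/s and contact force between the fingers and jar below 0.05 N).
It fails at once if a bystander is pushed more than 40 mm away or knocked over (distance of any of tall_jar_center, knife_mid, tube_a_mid, tube_b_mid, flask_mid, tape_roll_mid from where it was at the start of the episode above 0.04 m or angle between any of tall_jar_center, flask_mid's own z axis and vertical above 0.7 rad).
It also fails if it takes over 48 s, if anything falls off the work surface, if the arm or the gripper's body presses on something with over 40 N, if the wrist force passes 120 N, or if a joint passes its speed limit or range.

### The arm

A 7-joint arm with a two-finger parallel gripper is mounted at the origin on the work surface. World frame = base frame: x ahead of the robot, y to its left, z up, the work surface at z = 0. Lengths are in m, angles in rad, forces in N, time in s.
With the tool pointing down it reaches from about 0.425 to 0.875 m from the base axis. Payload 9.9 kg.
Tool frame: the origin (TCP) lies between the finger pads; the fingertips stand r.tcp_to_tips ahead of it and the grasp point (between the pads) lies 11 mm behind it (r.tcp_to_tips is the distance from the TCP to the fingertips, in m); z points along the fingers, y is the direction in which the jaws open and shut (so a half turn about z gives the same grasp; the last joint's range is limited). The gripper opens to 85 mm and grips with 20 to 120 N. Pads are 22 mm wide; open, the fingers measure 114 mm over their backs; the gripper's body (76 mm by 85 mm) begins 54 mm behind the grasp point. The pads swing forward as they close: fully open they stand 13 mm farther back than shut.
Start: joints at [-1.391, 0.576, 0.025, 1.437, -0.015, 1.129, -0.057], TCP at [0.176, 0.652, 0.239] pointing down, gripper open.
Joint ranges: [-2.76, 2.76], [-0.34, 2.15], [-1.52, 1.57], [0.19, 2.46], [-1.09, 4.23], [0.17, 1.99], [-2.82, 2.82]. Speed limits (rad/s): [2.22, 2.22, 3.01, 3.01, 3.14, 3.14, 3.14].

### API

Orientations are given as a unit quaternion [w, x, y, z].
In Python, from station import readout, viewer, r gives the robot as it stands.
- The arm moves only by the shell command python3 -m handwheel 'ROWS' [FORCE]. ROWS is JSON, a list of rows, each a list of 7 numbers: the shift along the tool's x, y, z in m, then the turn, a rotation vector about the tool's x, y, z in rad, then the closure in counts, from 0 (fully open) to 255 (shut). A call has 1 to 12 rows; each row is the pose to reach, as a shift and turn from the pose measured when the call began, along the tool's axes at that moment; what a row does not reach only later rows make up. A row lasts 1/10 s, in which the tool goes at most 50 mm and 8.59 degrees, less where a joint would pass 70% of its speed; a pose out of reach is approached as far as the arm can. A call with a gripper value outside its range is refused whole. The fingers move at their own pace and stop on an object; FORCE is the grip in N (left out, the last holds). Time passes only in rows, so rows that repeat a pose let the fingers close. It gives the time, the measured TCP pose, the force and the opening at its end, in the units of the state.
- readout.observe(): the state, without advancing time (a new reading comes with each control period).
- viewer.snapshot(name): name is "scene" or "top" or "wrist"; returns a dict with "img" (384x512x3 uint8, red, green, blue), "camera_matrix" (3x3 intrinsics, pixels), "position" and "attitude" of the camera in the world. Camera axes: x right, y down, z forward; pixel columns grow to the right and rows downward; lengths in m; the calibration is good to about 2 mm. A picture is of the moment at which its call begins. There is no depth.
- r.sign_off(): hands the job in, once; it reports no verdict.
The state is a dict: "clock": time; "joint_pos": joint angles; "qvel": joint speeds; "joint_torque": joint torques, N m; "tool_pos": TCP position; "tool_rot": TCP orientation; "ft_force": force on the tool from outside, world axes, zero at the start; "torque": the same for the moment, N m; "opening": finger opening in m.
Only numpy, scipy, OpenCV 4.12 (cv2) and the standard library are available. Lean on these libraries where they do the work, as an engineer would, in place of code of your own. Each camera call takes 0.05 s, during which the arm holds its last target. There are 200 camera calls.

## Working session

There is one attempt and no reset: what is moved stays moved. The work goes in short steps, Python scripts to look and compute and a shell command to move; the robot and the scene stay as the last step left them, time stands still between calls to the robot, and variables do not carry over. Pictures are saved under pics/ and viewed, about 8 in all and at most 12, crops included, and the job is handed in when it is done.

```bash
mkdir -p pics; ls; cat > h.py <<'E'
import numpy as np,cv2
from station import readout,viewer,r
from scipy.spatial.transform import Rotation as R
def rot(q): return R.from_quat([q[1],q[2],q[3],q[0]]).as_matrix()
def att(a):
    a=np.array(a); return a if a.shape==(3,3) else rot(a)
def ray(s,uv,z):
    K=np.array(s['camera_matrix']);d=att(s['attitude'])@np.linalg.solve(K,[uv[0],uv[1],1]);p=np.array(s['position'])
    return p+d*(z-p[2])/d[2]
def totool(dw):
    o=readout.observe(); return rot(o['tool_rot']).T@np.array(dw)
def save(n,img): cv2.imwrite('pics/'+n,cv2.cvtColor(img,cv2.COLOR_RGB2BGR))
E
python3 - <<'E'
from h import *
import pickle
o=readout.observe();print(o,r.tcp_to_tips)
a=viewer.snapshot('top');b=viewer.snapshot('scene')
pickle.dump((a,b),open('s0.pkl','wb'))
print({k:a[k] for k in a if k!='img'}); print(b['position'])
save('top0.png',cv2.resize(a['img'],(800,600))); save('scene0.png',b['img'])
E
```

```text
pics
{'clock': 0.0, 'joint_pos': array([-1.39081828,  0.57654586,  0.02483272,  1.4378939 , -0.01497515,
        1.12896177, -0.05646192]), 'qvel': array([-2.58306809e-04,  5.65980589e-04,  5.53272876e-05,  1.83013305e-04,
       -1.26143251e-04,  5.62431976e-04, -3.06573381e-04]), 'joint_torque': array([ 1.66105092e-04, -7.65748000e+01,  2.25052156e+00, -2.85972011e+01,
        1.52961072e-02,  1.27821841e-02,  1.70316633e-05]), 'tool_pos': array([0.17587714, 0.65124943, 0.23843811]), 'tool_rot': array([-5.64007913e-05,  1.31461079e-01,  9.91321000e-01, -8.10272019e-04]), 'ft_force': array([-0.456722  , -0.29384593,  0.46771854]), 'torque': array([0.04124542, 0.0380258 , 0.00477205]), 'opening': 0.08571090495499786} 0.008
{'camera_matrix': array([[409.43501168,   0.        , 259.93685454],
       [  0.        , 409.43501168, 191.32153455],
       [  0.        ,   0.        ,   1.        ]]), 'position': array([0.36985539, 0.0196157 , 1.4160511 ]), 'attitude': array([ 0.03897473, -0.69855635,  0.71271672, -0.05034741])}
[ 1.344473   -0.13927171  1.14101983]
```

View pics/top0.png

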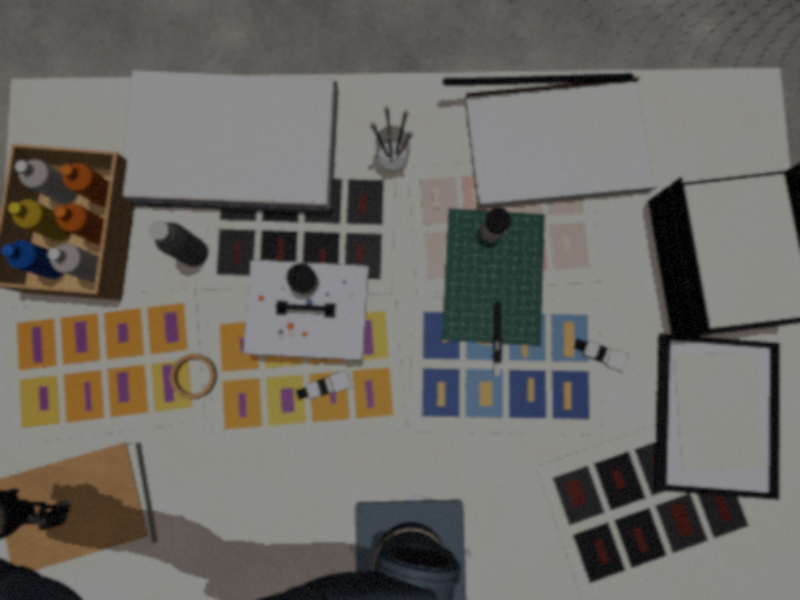

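View pics/scene0.png

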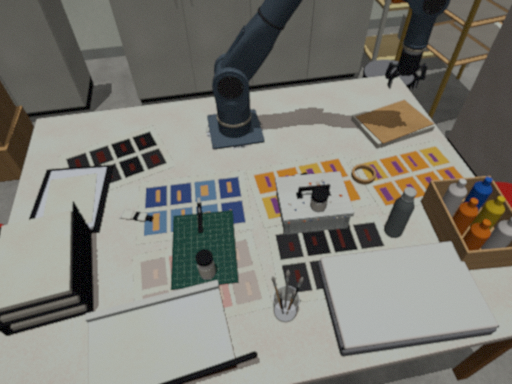

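The top view (up = +x, left = +y) shows the box on the left at about (306,309), with the jar cap at (302,278). The mat is on the right at (494,277), the tall jar at (493,228) and the knife at (497,335). Next I measure these.

```bash
python3 - <<'E'
from h import *
import pickle
a,b=pickle.load(open('s0.pkl','rb'))
im=a['img'];hsv=cv2.cvtColor(im,cv2.COLOR_RGB2HSV)
def comps(m,x0,x1,y0,y1):
    q=np.zeros_like(m);f=1.5625;s=np.s_[int(y0/f):int(y1/f),int(x0/f):int(x1/f)];q[s]=m[s]
    cs,_=cv2.findContours(q,cv2.RETR_EXTERNAL,cv2.CHAIN_APPROX_NONE)
    return sorted(cs,key=cv2.contourArea)[::-1]
g=cv2.inRange(hsv,(60,80,20),(95,255,140))
c=cv2.minAreaRect(comps(g,430,560,195,360)[0]);print('mat rect',c)
P=np.array([ray(a,p,.003) for p in cv2.boxPoints(c)]);print('mat corners',P.round(3),P.mean(0))
k=cv2.inRange(im.max(2),0,60)
for n,w,z in (('handle',(265,350,296,322),.144),('jar',(280,325,262,296),.17)):
    c=comps(k,*w)[0];rr=cv2.minAreaRect(c);(u,v),_=cv2.minEnclosingCircle(c)
    print(n,rr,u,v,ray(a,rr[0],z),[ray(a,p,z).round(3) for p in cv2.boxPoints(rr)])
w=cv2.inRange(im.min(2),115,255)
print('tall',ray(a,np.array([494,219])/1.5625,.108),'knife ends',ray(a,np.array([498,303])/1.5625,.014),ray(a,np.array([497,375])/1.5625,.014))
for p in((250,261),(368,265),(364,360),(246,355)):print('lid',ray(a,np.array(p)/1.5625,.1).round(3))
E
```

```text
mat rect ((316.1282043457031, 177.1285400390625), (62.17949295043945, 83.14888000488281), 3.094058036804199)
mat corners [[ 0.458 -0.082  0.003]
 [ 0.752 -0.106  0.003]
 [ 0.736 -0.327  0.003]
 [ 0.442 -0.297  0.003]] [ 0.59745559 -0.20311717  0.003     ]
handle ((195.0350341796875, 197.439697265625), (36.30416488647461, 7.235881805419922), 3.5763344764709473) 195.0 198.0 [0.51595096 0.20022473 0.144     ] [array([0.509, 0.257, 0.144]), array([0.532, 0.256, 0.144]), array([0.523, 0.143, 0.144]), array([0.5  , 0.145, 0.144])]
jar ((194.0, 177.0), (20.0, 20.0), 90.0) 195.5 176.0 [0.5762656  0.19964187 0.17      ] [array([0.608, 0.23 , 0.17 ]), array([0.607, 0.169, 0.17 ]), array([0.545, 0.169, 0.17 ]), array([0.546, 0.23 , 0.17 ])]
tall [ 0.70146754 -0.19115519  0.108     ] knife ends [ 0.53487283 -0.20786477  0.014     ] [ 0.37682566 -0.19948433  0.014     ]
lid [0.623 0.32  0.1  ]
lid [0.61  0.075 0.1  ]
lid [0.413 0.086 0.1  ]
lid [0.428 0.326 0.1  ]
```

```bash
python3 -m handwheel '[[-0.04,-0.026,-0.01,0,0,-0.016,0],[-0.08,-0.053,-0.02,0,0,-0.032,0],[-0.12,-0.079,-0.03,0,0,-0.048,0],[-0.16,-0.106,-0.04,0,0,-0.063,0],[-0.2,-0.132,-0.05,0,0,-0.08,0],[-0.24,-0.159,-0.06,0,0,-0.095,0],[-0.28,-0.185,-0.07,0,0,-0.11,0],[-0.32,-0.211,-0.08,0,0,-0.127,0],[-0.36,-0.238,-0.08,0,0,-0.143,0],[-0.4,-0.264,-0.08,0,0,-0.16,0],[-0.44,-0.291,-0.08,0,0,-0.175,0],[-0.46,-0.304,-0.08,0,0,-0.19,0]]'
python3 - <<'E'
from h import *
o=readout.observe();print(o['tool_pos'],rot(o['tool_rot']).round(3),totool(np.array([.576,.2,.3])-o['tool_pos']).round(3),o['joint_pos'].round(2))
E
```

```text
clock: 1.3
tool_pos: [0.5433, 0.2331, 0.3188]
tool_rot: [0.0, 0.039, 0.999, -0.002]
ft_force: [-0.4, 0.1, -0.4]
opening: 0.0853
[0.54326238 0.23312166 0.31877547] [[-0.997  0.078  0.   ]
 [ 0.078  0.997 -0.004]
 [-0.001 -0.004 -1.   ]] [-0.035 -0.03   0.019] [-0.55  0.39  0.1   1.54 -0.04  1.21  1.04]
```

```bash
python3 -m handwheel '[[-0.018,-0.015,0.01,0,0,0,0],[-0.035,-0.03,0.019,0,0,0,0],[-0.035,-0.03,0.019,0,0,0,0],[-0.035,-0.03,0.019,0,0,0,0]]'
python3 - <<'E'
from h import *
import pickle
s=viewer.snapshot('wrist');o=readout.observe();pickle.dump((s,o),open('w1.pkl','wb'))
print(o['tool_pos'],s['position'],s['camera_matrix'][0],att(s['attitude']).round(2))
save('w1.png',s['img'])
E
```

```text
clock: 1.7
tool_pos: [0.5755, 0.2003, 0.2994]
tool_rot: [-0.0, 0.04, 0.999, -0.002]
ft_force: [-0.0, 1.2, 0.2]
opening: 0.0856
[0.57528218 0.20122083 0.29976395] [0.4948853  0.20660197 0.43369429] [277.96093311   0.         255.97560726] [[ 0.08  0.95  0.31]
 [ 1.   -0.07 -0.03]
 [-0.    0.32 -0.95]]
```

View pics/w1.png

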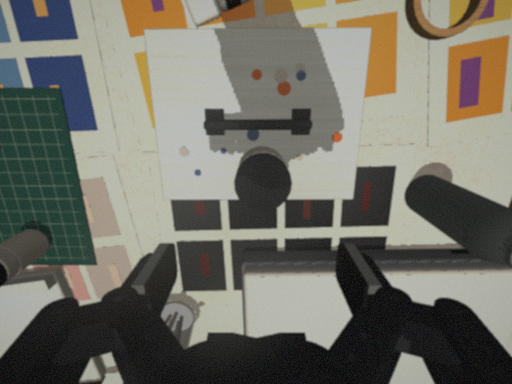

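The wrist view shows the handle bar at about (258,125), the cap at about (264,180), and the lid corners at (146,29), (371,28), (358,198) and (164,199).

```bash
python3 - <<'E'
from h import *
import pickle
s,o=pickle.load(open('w1.pkl','rb'));im=s['img']
k=cv2.inRange(im.max(2),0,52)
n,l,st,ce=cv2.connectedComponentsWithStats(k)
for (u,v),z in (((264,172),.17),((258,124),.144)):
    i=l[v,u];print(st[i],ce[i]);
    c=cv2.findContours((l==i).astype('uint8'),0,1)[0][0];rr=cv2.minAreaRect(c);print(rr,ray(s,rr[0],z),ray(s,ce[i],z))
    b=st[i]; print(ray(s,(b[0],v),z),ray(s,(b[0]+b[2],v),z))
    print([ray(s,(u,q),z).round(3) for q in (b[1],b[1]+b[3])])
for y in range(145,215,3):print(y,im[y,264],end=' ')
L=np.array([ray(s,p,.1) for p in((146,29),(371,28),(358,198),(164,199))]);print(L.round(3),L.mean(0))
E
```

```text
[ 230  154  103   74 3796] [272.41596417 195.65832455]
((281.0, 190.5), (73.0, 102.0), 90.0) [0.58465844 0.22356104 0.17      ] [0.58945386 0.21467375 0.17      ]
[0.56168962 0.1747719  0.17      ] [0.56956511 0.27519505 0.17      ]
[array([0.547, 0.209, 0.17 ]), array([0.625, 0.204, 0.17 ])]
[227 109  84  25 946] [279.85095137 122.9217759 ]
((268.5, 121.0), (24.0, 83.0), 90.0) [0.51824674 0.21638026 0.144     ] [0.52105477 0.22775694 0.144     ]
[0.51788166 0.17406043 0.144     ] [0.52462193 0.25927981 0.144     ]
[array([0.506, 0.207, 0.144]), array([0.53 , 0.205, 0.144])]
145 [115 114 106] 148 [86 81 72] 151 [101 100  91] 154 [46 45 44] 157 [41 41 40] 160 [43 43 41] 163 [45 43 40] 166 [39 39 38] 169 [40 41 41] 172 [43 40 38] 175 [47 47 45] 178 [45 43 42] 181 [47 43 43] 184 [44 43 41] 187 [39 35 38] 190 [50 53 50] 193 [52 52 49] 196 [48 48 49] 199 [46 51 45] 202 [46 41 43] 205 [46 45 44] 208 [50 47 48] 211 [47 48 44] 214 [54 55 51] [[0.417 0.094 0.1  ]
 [0.435 0.332 0.1  ]
 [0.626 0.325 0.1  ]
 [0.608 0.078 0.1  ]] [0.52144202 0.20753725 0.1       ]
```

```bash
python3 -m handwheel '[[-0.003,0.002,0.04,0,0,0,0],[-0.003,0.002,0.08,0,0,0,0],[-0.003,0.002,0.11,0,0,0,0],[-0.003,0.002,0.13,0,0,0,0],[-0.003,0.002,0.145,0,0,0,0],[-0.003,0.002,0.155,0,0,0,0],[-0.003,0.002,0.165,0,0,0,0],[-0.003,0.002,0.165,0,0,0,0]]' 30
python3 - <<'E'
from h import *
s=viewer.snapshot('wrist');save('w2.png',s['img'])
E
```

```text
clock: 2.55
tool_pos: [0.5777, 0.2029, 0.134]
tool_rot: [-0.001, 0.038, 0.999, -0.002]
ft_force: [-0.1, -0.2, 0.7]
opening: 0.0855
```

View pics/w2.png

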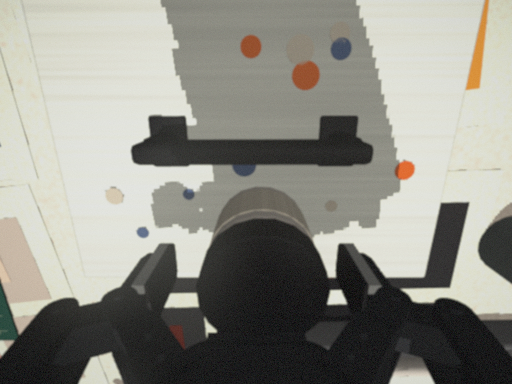

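The jar cap, at (263,285), is centred between the pads, which sit at about 175 and 337. I'm closing on it now.

```bash
python3 -m handwheel '[[0,0,0,0,0,0,60],[0,0,0,0,0,0,90],[0,0,0,0,0,0,130],[0,0,0,0,0,0,130],[0,0,0,0,0,0,130],[0,0,0,0,0,0,130]]' 35
```

```text
clock: 3.2
tool_pos: [0.5786, 0.2032, 0.1358]
tool_rot: [0.0, 0.039, 0.999, -0.001]
ft_force: [-0.6, 0.2, 6.7]
opening: 0.0571
```

```bash
python3 -m handwheel '[[0,0,-0.005,0,0,0,160],[0,0,-0.015,0,0,0,160],[0,0,-0.035,0,0,0,160],[0,0,-0.06,0,0,0,160],[0,0,-0.09,0,0,0,160],[0,0,-0.12,0,0,0,160],[0,0,-0.14,0,0,0,160],[0,0,-0.14,0,0,0,160]]' 35
python3 - <<'E'
from h import *
o=readout.observe()
print(totool(np.array([.605,-.140,.235])-o['tool_pos']).round(3),totool(np.array([.605,-.140,.105])-o['tool_pos']).round(3))
E
```

```text
clock: 4.0
tool_pos: [0.5798, 0.2038, 0.2795]
tool_rot: [0.003, 0.039, 0.999, 0.0]
ft_force: [0.3, -0.4, -2.2]
opening: 0.0572
[-0.051 -0.341  0.045] [-0.051 -0.341  0.175]
```

```bash
python3 -m handwheel '[[-0.002,-0.01,0,0,0,0,160],[-0.005,-0.03,0,0,0,0,160],[-0.01,-0.06,0,0,0,0,160],[-0.015,-0.095,0,0,0,0,160],[-0.02,-0.135,0,0,0,0,160],[-0.025,-0.175,0,0,0,0,160],[-0.03,-0.215,0,0,0,0,160],[-0.035,-0.255,0.01,0,0,0,160],[-0.04,-0.295,0.02,0,0,0,160],[-0.046,-0.325,0.03,0,0,0,160],[-0.05,-0.345,0.045,0,0,0,160],[-0.05,-0.35,0.055,0,0,0,160]]' 35
python3 -m handwheel '[[0,0,0.01,0,0,0,160],[0,0,0.03,0,0,0,160],[0,0,0.055,0,0,0,160],[0,0,0.08,0,0,0,160],[0,0,0.105,0,0,0,160],[0,0,0.12,0,0,0,160],[0,0,0.13,0,0,0,160],[0,0,0.13,0,0,0,160]]' 35
python3 - <<'E'
from h import *
s=viewer.snapshot('scene');o=readout.observe();print(o['tool_pos'],rot(o['tool_rot']).round(3)[:,2])
c=s['img'][150:310,130:350];save('s2.png',cv2.resize(c,None,fx=3.4,fy=3.4,interpolation=2))
E
```

```text
clock: 5.2
tool_pos: [0.6012, -0.1534, 0.2225]
tool_rot: [0.001, 0.041, 0.999, -0.001]
ft_force: [-1.1, 1.2, -2.2]
opening: 0.057
clock: 6.0
tool_pos: [0.6007, -0.1524, 0.091]
tool_rot: [0.0, 0.041, 0.999, -0.0]
ft_force: [-0.0, -0.3, -2.0]
opening: 0.0571
[ 0.60137675 -0.15286628  0.09212508] [ 0.002 -0.001 -1.   ]
```

View pics/s2.png

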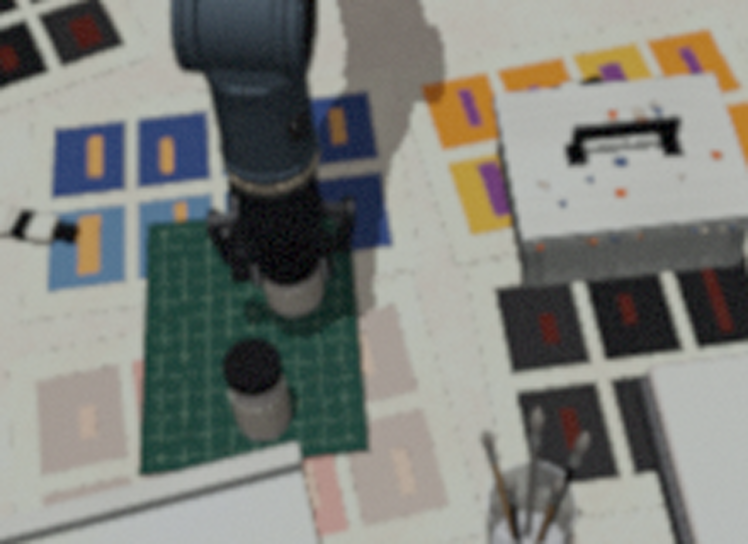

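The jar hangs upright over free mat, clear of the tall jar. I'm lowering it now.

```bash
python3 -m handwheel '[[0,0,0.012,0,0,0,160],[0,0,0.024,0,0,0,160],[0,0,0.034,0,0,0,160],[0,0,0.041,0,0,0,160],[0,0,0.046,0,0,0,160],[0,0,0.049,0,0,0,160],[0,0,0.049,0,0,0,160]]' 35
python3 -m handwheel '[[0,0,0.002,0,0,0,160],[0,0,0.003,0,0,0,160],[0,0,0.003,0,0,0,160]]' 35
```

```text
clock: 6.75
tool_pos: [0.6013, -0.1529, 0.0428]
tool_rot: [0.001, 0.041, 0.999, -0.001]
ft_force: [0.2, -0.1, -2.8]
opening: 0.0569
clock: 7.05
tool_pos: [0.6014, -0.1529, 0.0398]
tool_rot: [0.001, 0.041, 0.999, -0.001]
ft_force: [-0.3, 0.1, -1.9]
opening: 0.057
```

```bash
python3 -m handwheel '[[0,0,0.001,0,0,0,160],[0,0,0.002,0,0,0,160],[0,0,0.002,0,0,0,160]]' 35
python3 -m handwheel '[[0,0,0.001,0,0,0,160],[0,0,0.001,0,0,0,160]]' 35
```

```text
clock: 7.35
tool_pos: [0.6017, -0.1529, 0.0388]
tool_rot: [0.001, 0.041, 0.999, -0.001]
ft_force: [-2.0, 1.0, 6.5]
opening: 0.0572
clock: 7.55
tool_pos: [0.6018, -0.1529, 0.0388]
tool_rot: [0.002, 0.041, 0.999, -0.001]
ft_force: [-3.8, 0.3, 8.7]
opening: 0.0575
```

Foot contact is confirmed: the force went from -2 to +8.7 N. I'm letting go and rising.

```bash
python3 -m handwheel '[[0,0,0,0,0,0,90],[0,0,0,0,0,0,60],[0,0,0,0,0,0,20],[0,0,0,0,0,0,0],[0,0,0,0,0,0,0],[0,0,0,0,0,0,0],[0,0,0,0,0,0,0]]'
python3 -m handwheel '[[0,0,-0.01,0,0,0,0],[0,0,-0.03,0,0,0,0],[0,0,-0.06,0,0,0,0],[0,0,-0.1,0,0,0,0],[0,0,-0.14,0,0,0,0],[0,0,-0.18,0,0,0,0],[0,0,-0.2,0,0,0,0]]'
python3 - <<'E'
from h import *
o=readout.observe();M=rot(o['tool_rot']);print(M.round(3),o['joint_pos'].round(2),totool(np.array([.52,.204,.255])-o['tool_pos']).round(3))
E
```

```text
clock: 8.25
tool_pos: [0.6018, -0.1529, 0.0388]
tool_rot: [0.002, 0.041, 0.999, -0.001]
ft_force: [-0.1, -0.1, -0.0]
opening: 0.0855
clock: 8.95
tool_pos: [0.6021, -0.1532, 0.2435]
tool_rot: [0.004, 0.041, 0.999, -0.001]
ft_force: [1.3, -0.8, -0.3]
opening: 0.0854
[[-0.997  0.082  0.008]
 [ 0.082  0.997 -0.002]
 [-0.009 -0.002 -1.   ]] [ 0.07  0.49  0.16  1.59 -0.08  1.05  1.74] [ 0.111  0.349 -0.013]
```

```bash
python3 -m handwheel '[[0.005,0.015,-0.01,0,0,0.14,0],[0.014,0.045,-0.02,0,0,0.28,0],[0.025,0.08,-0.03,0,0,0.42,0],[0.036,0.115,-0.03,0,0,0.56,0],[0.047,0.15,-0.03,0,0,0.7,0],[0.058,0.185,-0.03,0,0,0.84,0],[0.069,0.22,-0.03,0,0,0.98,0],[0.08,0.255,-0.03,0,0,1.12,0],[0.091,0.29,-0.03,0,0,1.26,0],[0.102,0.32,-0.03,0,0,1.4,0],[0.111,0.345,-0.03,0,0,1.54,0],[0.111,0.349,-0.03,0,0,1.575,0]]'
python3 -m handwheel '[[0,0,0,0,0,0,0],[0,0,0,0,0,0,0]]'
python3 - <<'E'
from h import *
import pickle
s=viewer.snapshot('wrist');o=readout.observe();pickle.dump((s,o),open('w3.pkl','wb'))
M=rot(o['tool_rot']);print(o['tool_pos'],M.round(3),o['joint_pos'].round(2))
save('w3.png',s['img']);
t=viewer.snapshot('top');c=t['img'][120:240,140:360];save('t3.png',cv2.resize(c,None,fx=3.5,fy=3.5,interpolation=2))
E
```

```text
clock: 10.15
tool_pos: [0.5181, 0.2082, 0.2723]
tool_rot: [0.003, 0.737, 0.676, 0.003]
ft_force: [0.7, 0.1, 0.2]
opening: 0.0857
clock: 10.35
tool_pos: [0.5179, 0.2084, 0.2728]
tool_rot: [0.003, 0.736, 0.677, 0.003]
ft_force: [0.3, 0.0, 0.8]
opening: 0.0855
[0.51817305 0.20769327 0.27276181] [[ 0.085  0.996  0.008]
 [ 0.996 -0.085 -0.   ]
 [ 0.001  0.008 -1.   ]] [-0.82  0.41  0.52  1.72 -0.22  1.07 -0.31]
```

View pics/w3.png

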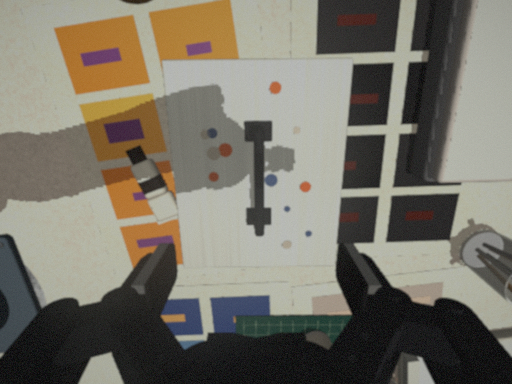

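View pics/t3.png

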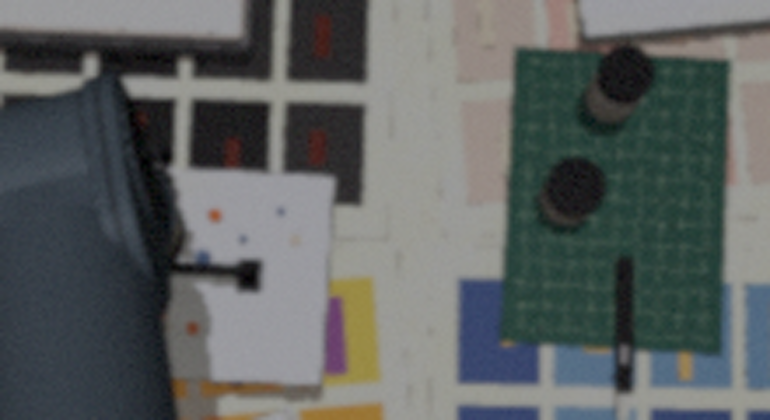

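The jar stands upright on the mat at (575,188) in the crop. In the wrist view the handle runs along column 259, rows 121–236, aligned with the jaws' centre.

```bash
python3 - <<'E'
from h import *
import pickle
s,o=pickle.load(open('w3.pkl','rb'));im=s['img'];k=cv2.inRange(im.max(2),0,60)
n,l,st,ce=cv2.connectedComponentsWithStats(k);i=l[180,259];print(st[i],ce[i])
for v in (155,165,175,185,195,205):
    c=np.where(l[v]==i)[0];print(v,c.min(),c.max(),ray(s,(c.mean(),v),.144).round(4))
for v in (121,236):print(ray(s,(259,v),.144).round(3))
L=np.array([ray(s,p,.1) for p in((163,59),(352,59),(337,267),(178,268))]);print(L.round(3),L.mean(0))
g=ray(s,(258.5,180),.144)
p=np.r_[.52,.205,.129]
print(totool(p-o['tool_pos']))
E
```

```text
[ 245  122   26  108 1052] [257.62072243 162.55323194]
155 255 262 [0.5238 0.2363 0.144 ]
165 255 262 [0.5231 0.2265 0.144 ]
175 255 262 [0.5222 0.2165 0.144 ]
185 255 262 [0.5214 0.2063 0.144 ]
195 256 261 [0.5206 0.1958 0.144 ]
205 256 261 [0.5197 0.1851 0.144 ]
[0.527 0.268 0.144]
[0.517 0.15  0.144]
[[0.436 0.333 0.1  ]
 [0.626 0.317 0.1  ]
 [0.613 0.074 0.1  ]
 [0.409 0.091 0.1  ]] [0.52100114 0.20363133 0.1       ]
[-0.00259761  0.00091417  0.14377227]
```

```bash
python3 -m handwheel '[[-0.002,0.002,0.03,0,0,0,0],[-0.002,0.002,0.065,0,0,0,0],[-0.002,0.002,0.095,0,0,0,0],[-0.002,0.002,0.12,0,0,0,0],[-0.002,0.002,0.135,0,0,0,0],[-0.002,0.002,0.143,0,0,0,0],[-0.002,0.002,0.147,0,0,0,0],[-0.002,0.002,0.147,0,0,0,0]]' 60
python3 - <<'E'
from h import *
s=viewer.snapshot('wrist');save('w4.png',s['img'])
E
```

```text
clock: 11.25
tool_pos: [0.5216, 0.2048, 0.126]
tool_rot: [0.003, 0.737, 0.676, 0.003]
ft_force: [0.2, 0.5, -0.2]
opening: 0.0855
```

View pics/w4.png

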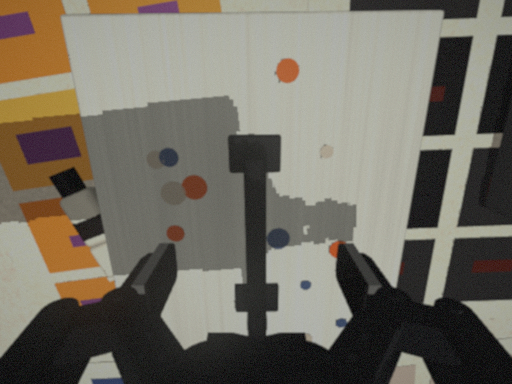

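```bash
python3 - <<'E'
from h import *
s=viewer.snapshot('wrist')
for v in (135,172,283,312,340):print(v,[ray(s,(257,v),z).round(3) for z in (.1,.124,.144)])
for q in((66,14),(442,11)):print(ray(s,q,.1).round(3))
p=readout.observe()['tool_pos']-s['position'];c=att(s['attitude']).T@p;print(s['camera_matrix']@c/c[2])
E
```

```text
135 [array([0.528, 0.265, 0.1  ]), array([0.528, 0.268, 0.124]), array([0.528, 0.27 , 0.144])]
172 [array([0.526, 0.243, 0.1  ]), array([0.526, 0.249, 0.124]), array([0.526, 0.255, 0.144])]
283 [array([0.519, 0.165, 0.1  ]), array([0.521, 0.183, 0.124]), array([0.522, 0.198, 0.144])]
312 [array([0.517, 0.14 , 0.1  ]), array([0.519, 0.162, 0.124]), array([0.52 , 0.18 , 0.144])]
340 [array([0.515, 0.115, 0.1  ]), array([0.517, 0.14 , 0.124]), array([0.518, 0.162, 0.144])]
[0.438 0.333 0.1  ]
[0.626 0.318 0.1  ]
[255.93091104 251.67646535   1.        ]
```

The leg feet at v=135–172 and 283–312 map to y≈.254 and .152, so the TCP at y=.205 is central between them. I'm closing.

```bash
python3 -m handwheel '[[0,0,0,0,0,0,120],[0,0,0,0,0,0,200],[0,0,0,0,0,0,255],[0,0,0,0,0,0,255],[0,0,0,0,0,0,255],[0,0,0,0,0,0,255],[0,0,0,0,0,0,255],[0,0,0,0,0,0,255]]' 70
python3 -m handwheel '[[0,0,-0.001,0,0,0,255],[0,0,-0.001,0,0,0,255]]' 70
```

```text
clock: 12.15
tool_pos: [0.5217, 0.2051, 0.1268]
tool_rot: [0.003, 0.737, 0.676, 0.003]
ft_force: [-1.5, -0.9, 5.4]
opening: 0.0085
clock: 12.35
tool_pos: [0.5215, 0.205, 0.1273]
tool_rot: [0.003, 0.737, 0.676, 0.003]
ft_force: [1.3, 0.4, -6.4]
opening: 0.0087
```

Gripped, with the opening at about 9 mm. I'll pull in small steps.

```bash
python3 -m handwheel '[[0,0,-0.001,0,0,0,255],[0,0,-0.002,0,0,0,255],[0,0,-0.002,0,0,0,255]]' 70
python3 -m handwheel '[[0,0,-0.001,0,0,0,255],[0,0,-0.002,0,0,0,255],[0,0,-0.002,0,0,0,255]]' 70
python3 -m handwheel '[[0,0,-0.001,0,0,0,255],[0,0,-0.002,0,0,0,255],[0,0,-0.002,0,0,0,255]]' 70
```

```text
clock: 12.65
tool_pos: [0.5211, 0.2048, 0.1288]
tool_rot: [0.003, 0.737, 0.676, 0.002]
ft_force: [1.7, -0.2, -12.0]
opening: 0.0085
clock: 12.95
tool_pos: [0.5212, 0.2046, 0.1311]
tool_rot: [0.003, 0.737, 0.676, 0.003]
ft_force: [-1.0, -1.1, -6.6]
opening: 0.0084
clock: 13.25
tool_pos: [0.5215, 0.2049, 0.134]
tool_rot: [0.003, 0.737, 0.676, 0.003]
ft_force: [-0.9, 0.5, 0.9]
opening: 0.0083
```

```bash
python3 -m handwheel '[[0,0,-0.002,0,0,0,255],[0,0,-0.004,0,0,0,255],[0,0,-0.006,0,0,0,255],[0,0,-0.008,0,0,0,255],[0,0,-0.01,0,0,0,255],[0,0,-0.012,0,0,0,255],[0,0,-0.012,0,0,0,255]]' 70
python3 - <<'E'
from h import *
s=viewer.snapshot('scene');print(readout.observe()['ft_force'])
save('s5.png',cv2.resize(s['img'][150:260,240:400],None,fx=4.5,fy=4.5,interpolation=2))
E
```

```text
clock: 13.95
tool_pos: [0.5215, 0.2049, 0.1462]
tool_rot: [0.003, 0.737, 0.676, 0.003]
ft_force: [0.1, 0.0, -4.0]
opening: 0.0089
[-0.30824301 -0.39428115 -4.75477763]
```

View pics/s5.png

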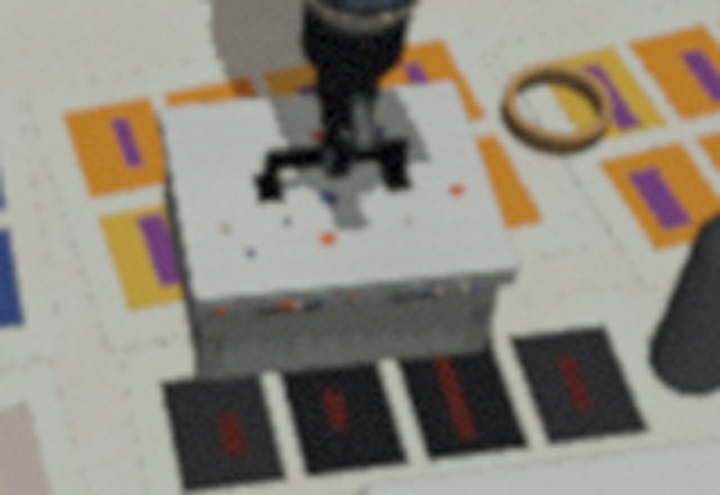

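The lid is free and level, and the force of about -4.5 N is just its weight. About 12 mm more brings it to 30 mm.

```bash
python3 -m handwheel '[[0,0,-0.002,0,0,0,255],[0,0,-0.005,0,0,0,255],[0,0,-0.008,0,0,0,255],[0,0,-0.011,0,0,0,255],[0,0,-0.012,0,0,0,255],[0,0,-0.012,0,0,0,255],[0,0,-0.012,0,0,0,255],[0,0,-0.012,0,0,0,255]]' 70
python3 - <<'E'
from h import *
s=viewer.snapshot('scene');o=readout.observe();print(o['ft_force'],o['tool_pos'],abs(o['qvel']).max())
save('s6.png',cv2.resize(s['img'][150:290,160:370],None,fx=3.7,fy=3.7,interpolation=2))
E
```

```text
clock: 14.8
tool_pos: [0.5212, 0.2048, 0.1579]
tool_rot: [0.003, 0.737, 0.676, 0.003]
ft_force: [1.2, 0.7, -3.9]
opening: 0.0086
[-0.06428749 -0.37003989 -5.38378647] [0.52126871 0.20484824 0.15793946] 0.0015033262222109768
```

View pics/s6.png

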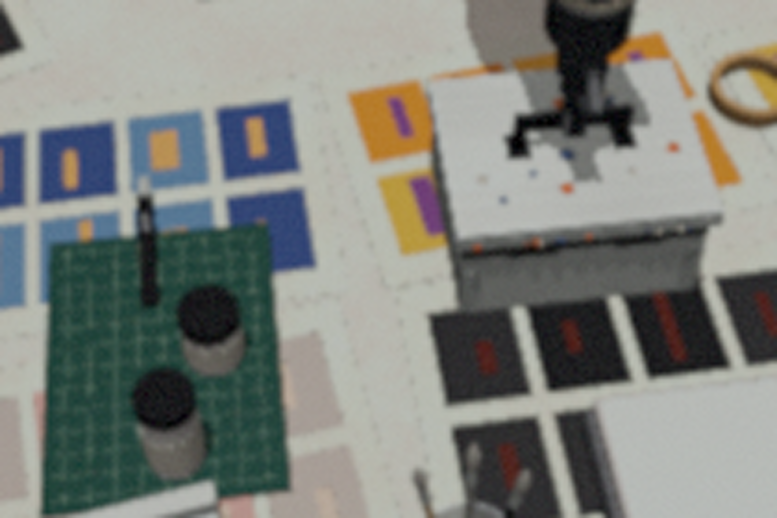

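```bash
python3 - <<'E'
from h import *
s=viewer.snapshot('scene')
for uv,n in (((720/3.7+160,214/3.7+150),'+x+y'),((450/3.7+160,236/3.7+150),'+x-y')):
    print(n,[(z,ray(s,uv,z)[:2].round(3)) for z in (.11,.12,.13,.14)])
E
```

```text
+x+y [(0.11, array([0.618, 0.324])), (0.12, array([0.625, 0.32 ])), (0.13, array([0.632, 0.315])), (0.14, array([0.639, 0.311]))]
+x-y [(0.11, array([0.592, 0.076])), (0.12, array([0.599, 0.074])), (0.13, array([0.607, 0.072])), (0.14, array([0.614, 0.07 ]))]
```

```bash
python3 -m handwheel '[[0,0,-0.001,0,0,0,255],[0,0,-0.002,0,0,0,255],[0,0,-0.003,0,0,0,255],[0,0,-0.003,0,0,0,255],[0,0,-0.003,0,0,0,255],[0,0,-0.003,0,0,0,255]]' 70
python3 -c "
from station import r
print(r.sign_off())"
```

```text
clock: 15.5
tool_pos: [0.5212, 0.2048, 0.161]
tool_rot: [0.003, 0.737, 0.676, 0.003]
ft_force: [-0.7, -0.5, -4.5]
opening: 0.0087
the job is handed in; nothing more can be done
None
```

The short jar is standing upright on the mat, and the gripper is holding the lid level above the box. I handed the job in at 15.5 s; no verdict was reported.

- **Jar:** I set it down gently and let go at about (0.602, -0.153). It is clear of the knife and the tall jar, and both later pictures show it upright.
- **Lid:** The seal gave at a measured pull of about 12 N. After that the force settled at about -4.5 N, which is just the lid's weight, so nothing is touching the box.
- **Lid height:** The gripper rose about 34 mm from where it took hold. A rough check from the camera, taken before the last 3 mm of lift, put the lid 22 to 34 mm up. The two agree within that check's error, and the required range is 17 to 55 mm.
- **Everything else:** I saw none of the other objects move, but the last picture does not show all of them and I did not measure them.

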